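# Set the locking speed dial of a modelling wheel

## Task

Set the modelling wheel's locking dial to the square mark: pull the dial up to unlock it, turn its nose to the square mark, and push it back in until it drops fully home in the notch there, then let go. The mark shows the notch only roughly, so feel for it with light pressure and never press hard on the dial, least of all when it has not dropped in. Leave the other things on the wheel and the table where they are.

Things in the scene. Friction and masses are not known exactly. Their poses are not given: they have to be found in the camera images.
- wheel: Modelling wheel, fixed: grey housing 260 mm (its x) by 420 mm (its y), deck 85 mm above the table, a 190 mm aluminium platter at its (0, +85) mm with its top 107 mm above the table, and the black locking dial at its (-20, -115) mm. Origin on the table under the housing's centre; z up. Placed anew within 20 cm and 0.35 rad of yaw.
- dial_grip (a point): Where to grip the dial, on its upright axis. The dial: 50 mm disc with a nose, 6 mm thick, its underside 1 mm above the deck; on it a grip bar 48 mm long, 14 mm thick, its top 42 mm above the disc's underside. This point is 12 mm below the bar's top (31 mm above the deck when in). x runs along the bar, away from the nose; y across the bar; z up.
- dial_pointer (a point): Tip of the dial's nose, 30 mm from its axis, in line with the grip bar (a white line on the bar's top lies on the nose's half). Parked, the nose points to the housing's robot-facing edge, midway between the two marks.
- dial_pull (a joint): How far the dial's spindle is pulled up, in m: 0 fully in (locked), 0.012 fully out. It slides stiffly (3 N, with no spring) and stays where it is left. A key under the deck stops the dial from turning while it is in and is free above 0.009. Between notches the key lands on a hard ring at 0.009; in a notch it goes to 0.
- dial_turn (a joint): Turn in rad, counter-clockwise from above, -1.62 to 1.62; 0: nose along the housing's -x. Light. Parked between -0.1 and 0.1. Notches at nominally +1.2 and -1.2, at the marks, but the unseen ring is shifted up to 0.12 either way. A notch has 0.04 of play each way: feel for it, turning across the mark's direction under 4 to 8 N of downward push until the dial drops.
- dial_press (a joint): How far the dial's sprung cap is pressed down on its spindle, in m: 0 relaxed, 2500 N/m (4 mm at 10 N), end of travel 0.009. The downward push on the dial is thus 2500 times this. Beyond 0.0065 (16 N) the key is damaged. It stays at 0 while pulling up.
- dome_mark: Round domed white mark, 18 mm wide and 7 mm tall, fixed on the deck 56 mm from the dial's axis, 1.2 rad to one side or the other of the parked nose (drawn by lot). Origin under its centre.
- square_mark: Flat square white mark, 20 x 20 x 4 mm, fixed on the deck 56 mm from the dial's axis at 1.2 rad on the other side. Origin under its centre.
- shell: Bystander: the spiny turban shell (about 62 mm wide, 62 mm tall) standing at the middle of the wheel's platter; origin at the centre of its underside.
- modelling_tool: Bystander: flat wooden modelling tool (160 mm long, 16 mm wide, 10 mm thick) lying on the wheel's deck along the edge away from the robot; origin under its middle.
- dish: Bystander: shallow white dish (150 mm wide, 35 mm tall) on the table to the right; origin under its centre.
- spray: Bystander: white spray bottle with a trigger head (200 mm tall) on the table to the left; origin under its centre.
- sketchbook: Bystander: sketchbook (152 x 212 x 14 mm) lying on the table to the right; origin under its centre.
- sharpener: Bystander: desk pencil sharpener with a crank (110 mm tall) on the table to the left; origin under its centre.

How it is judged:
By the outcome, as a careful person would: the job done as asked, in the order asked, and still so for the second after the job is handed in, with the robot touching nothing.
It also fails if it takes over 56 s, if anything falls off the work surface, if the arm or the gripper's body presses on something with over 40 N, if the wrist force passes 120 N, or if a joint passes its speed limit or range.

## Robot

A 7-joint arm with a two-finger parallel gripper is mounted at the origin on the work surface. World frame = base frame: x ahead of the robot, y to its left, z up, the work surface at z = 0. Lengths are in m, angles in rad, forces in N, time in s.
With the tool pointing down it reaches from about 0.425 to 0.825 m from the base axis. Payload 3.6 kg.
Tool frame: the origin (TCP) lies where the fingers leave the gripper's body, on its centre line; the fingertips stand 73 mm ahead of it and the grasp point (between the pads) lies 54 mm ahead of it; z points along the fingers, y is the line along which they close (so a half turn about z gives the same grasp; the last joint's range is limited). The gripper opens to 85 mm and grips with 20 to 120 N. Pads are 22 mm wide; open, the fingers measure 114 mm over their backs; the gripper's body (76 mm by 85 mm) begins 54 mm behind the grasp point. The pads swing forward as they close: fully open they stand 13 mm farther back than shut.
Start: joints at [-1.23, 0.615, -0.013, 1.423, 0.008, 1.103, -0.04], TCP at [0.234, 0.607, 0.304] pointing down, gripper open.
Joint ranges: [-3.12, 3.12], [-0.3, 2.06], [-1.34, 1.32], [0.26, 2.42], [-1.36, 4.5], [0.01, 1.98], [-2.84, 2.84]. Speed limits (rad/s): [2.79, 2.79, 3.14, 3.14, 3.14, 3.14, 3.14].

## Interface

Orientations are given as a unit quaternion [x, y, z, w].
In Python, from station import arm, snapshot, camera_info, ticket gives the robot as it stands. Calls block until the motion is done:
- arm.movep(position, orientation): joint-space move of the TCP to a pose.
- arm.line_to(position, velocity=0.15, ori=None): straight line of the TCP; ori=None keeps the orientation; velocity is the mean speed in m/s.
- arm.move_j(angles): joint-space move.
- arm.move_gripper(opening, effort=None): opening from 0.0 (shut) to 1.0 (fully open); effort is the grip in N (None keeps the last); returns when the fingers have stopped.
- arm.pause(seconds).
- arm.ik(position, orientation): joint angles nearest the present ones, or None.
- snapshot(name): name is "scene" or "top" or "wrist"; returns the picture (420x560x3 uint8, blue, green, red); there is no depth.
- camera_info(name): a dict with "fx", "fy", "cx", "cy" (pixels), "R" (3x3) and "t" (3): a world point X has camera coordinates R X + t; the wrist camera has in their place "T_tool_cam" (4x4, takes a point from camera to tool coordinates, whose origin is the TCP and whose axes are the flange's). Camera axes: x right, y down, z forward; pixel columns grow to the right and rows downward; lengths in m; the calibration is good to about 2 mm. A picture is of the moment at which its call begins: read the wrist's pose just before it. camera_info takes no time and is no camera call.
A pose or a line that the arm cannot do raises arm.MotionError and nothing moves.
- ticket.finish_job(): hands the job in; it is judged then, once.
Readings, each from a call of its own:
- arm.read_time(): time.
- arm.read_joint_positions(): joint angles.
- arm.read_dq(): joint speeds.
- arm.read_effort(): joint torques, N m.
- arm.read_tool_pos(): TCP position.
- arm.read_eef_rot(): TCP orientation.
- arm.read_ft_force(): force on the tool from outside, world axes, zero at the start.
- arm.read_wrist_torque(): the same for the moment, N m.
- arm.read_opening(): opening from 0.0 (shut) to 1.0 (fully open).
- arm.read_finger_force(): force on a finger pad.
Only numpy, scipy, OpenCV 4.12 (cv2) and the standard library are available. Lean on these libraries where they do the work, as an engineer would, in place of code of your own. Each camera call takes 0.05 s, during which the arm holds its last target. There are 200 camera calls.

## Working session

There is one attempt and no reset: what is moved stays moved. The work goes in short steps, each a Python script; the robot and the scene stay as the last script left them, time stands still between calls to the robot, and variables do not carry over. Pictures are saved under pics/ and viewed, at most 10 in all, crops included, and the job is handed in when it is done.

```bash
ls; mkdir -p pics; python3 - <<'E'
from station import arm, snapshot, camera_info
import cv2
for n in("scene","top"):
    cv2.imwrite(f"pics/{n}0.png",snapshot(n)); c=camera_info(n); print(n,c)
print(camera_info("wrist"),arm.read_time(),arm.read_eef_rot(),arm.read_ft_force())
E
```

```text
pics
scene {'fx': 396.78241344654884, 'fy': 396.78241344654884, 'cx': 279.538802453209, 'cy': 205.31056178113883, 'R': array([[ 0.25983282,  0.96561669,  0.00844493],
       [ 0.60201577, -0.15514315, -0.78326727],
       [-0.75502578,  0.20860253, -0.62162775]]), 't': array([-0.14810171, -0.22138758,  1.66559198])}
top {'fx': 417.2879311984893, 'fy': 417.2879311984893, 'cx': 277.7418982723197, 'cy': 210.98741054408214, 'R': array([[ 0.0091418 , -0.99943934,  0.03220909],
       [-0.99049936, -0.01347051, -0.13685597],
       [ 0.13721311, -0.03065197, -0.99006718]]), 't': array([-0.00587986,  0.54893886,  1.12587492])}
{'fx': 323.02287707106206, 'fy': 323.02287707106206, 'cx': 279.28674093089, 'cy': 214.8809254577028, 'T_tool_cam': array([[-4.51722141e-05, -9.59667317e-01, -2.81138112e-01,
         7.16930727e-02],
       [ 9.99999489e-01,  2.40469281e-04, -9.81520075e-04,
         2.35883408e-04],
       [ 1.00953782e-03, -2.81138013e-01,  9.59666816e-01,
        -7.08153776e-02],
       [ 0.00000000e+00,  0.00000000e+00,  0.00000000e+00,
         1.00000000e+00]])} 0.1 [ 1.82827275e-01  9.83144326e-01 -1.17063112e-03 -2.25046767e-04] [ 0.21968797 -0.3597326  -0.34092305]
```

View pics/top0.png

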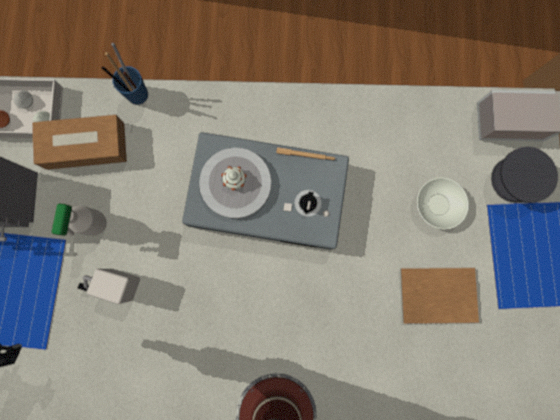

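View pics/scene0.png

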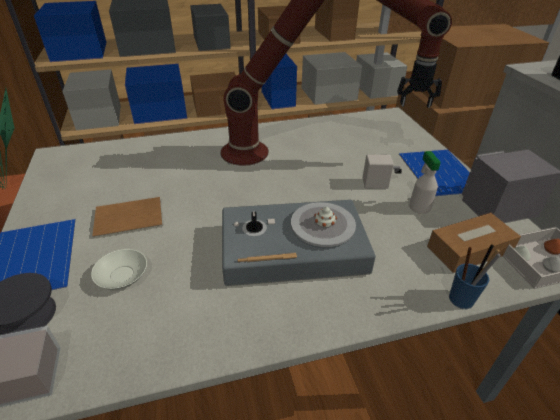

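The top view shows the wheel upright, with the platter at about (235,182) and the dial at about (308,203). There is a mark on each side of the dial, at (288,207) and (326,213). I'll enlarge this area.

```bash
cat > h.py <<'E'
import numpy as np, cv2
from station import arm, snapshot, camera_info
from scipy.spatial.transform import Rotation as Ro
def unproj(c,u,v,z,R=None,t=None):
    R=c["R"] if R is None else R; t=c["t"] if t is None else t
    d=R.T@np.array([(u-c["cx"])/c["fx"],(v-c["cy"])/c["fy"],1]); o=-R.T@t
    return o+d*(z-o[2])/d[2]
def wrist_cam():
    c=camera_info("wrist"); T=np.eye(4); T[:3,:3]=Ro.from_quat(arm.read_eef_rot()).as_matrix(); T[:3,3]=arm.read_tool_pos()
    M=np.linalg.inv(T@c["T_tool_cam"]); c["R"]=M[:3,:3]; c["t"]=M[:3,3]; return c
E
python3 - <<'E'
from h import *
i=cv2.imread("pics/top0.png"); cv2.imwrite("pics/c1.png",cv2.resize(i[120:260,170:360],None,fx=4,fy=4,interpolation=cv2.INTER_CUBIC))
c=camera_info("top")
for n,u,v,z in [("dial",308,203,.09),("mL",288,207,.087),("mR",326,213,.087),("platter",235,182,.107)]: print(n,unproj(c,u,v,z).round(3))
E
```

```text
dial [ 0.564 -0.079  0.09 ]
mL [ 0.553 -0.025  0.087]
mR [ 0.538 -0.127  0.087]
platter [0.615 0.116 0.107]
```

View pics/c1.png

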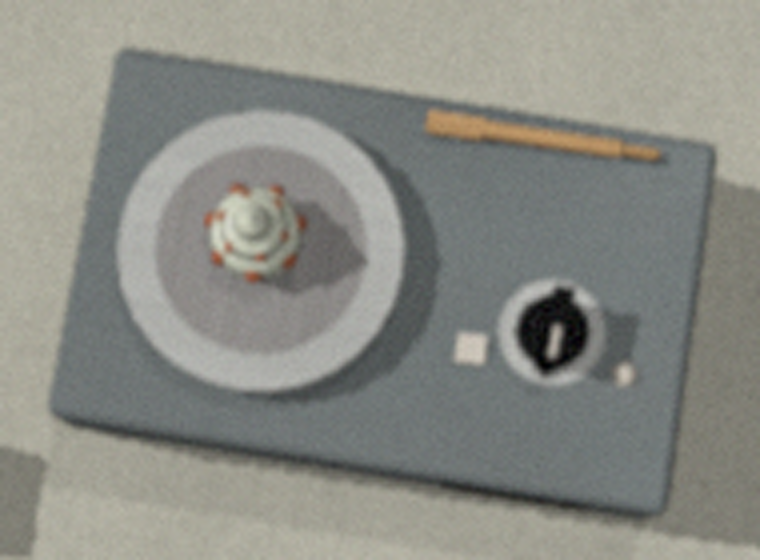

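Enlarged, the flat square mark is on the platter side (+y, crop (470,348)) and the small round dome is on the other side (crop (625,375)). The nose and white line point towards the robot. The square is therefore at turn ≈ -1.2, clockwise. Next I'll take a close wrist view from above the dial.

```bash
cat >> h.py <<'E'
def quat(psi): return (Ro.from_euler('z',psi)*Ro.from_quat([0,1,0,0])).as_quat()
E
python3 - <<'E'
from h import *
for p in (0,-.16,-.16-1.45): print(p,arm.ik([.564,-.079,.17],quat(p)))
arm.movep([.564,-.079,.36],quat(-.16)); arm.line_to([.564,-.079,.27],.2)
arm.pause(.2); c=wrist_cam(); i=snapshot("wrist"); np.savez("wc.npz",**c)
cv2.imwrite("pics/w1.png",i); cv2.imwrite("pics/w1b.png",cv2.resize(i,(800,600),interpolation=cv2.INTER_CUBIC)); print(arm.read_time(),arm.read_tool_pos(),arm.read_joint_positions(),arm.read_ft_force())
E
```

```text
0 [ 0.12196001  0.65382743 -0.03328037  1.80561736  0.03208583  0.68266724
  1.64143748]
-0.16 [ 1.00179457e-01  6.53653326e-01  9.58819937e-04  1.80634585e+00
 -9.25428962e-04  6.81593910e-01  1.51245562e+00]
-1.6099999999999999 [-0.10155975  0.67456585  0.32223516  1.81302228 -0.31065108  0.70371083
  0.35436359]
3.6417 [ 0.5646258  -0.07910963  0.27137381] [-0.07073864  0.53344129  0.26694567  1.71213041 -0.17022564  0.91583812
  1.67531896] [ 0.54742081 -0.19523699 -0.01243906]
```

View pics/w1b.png

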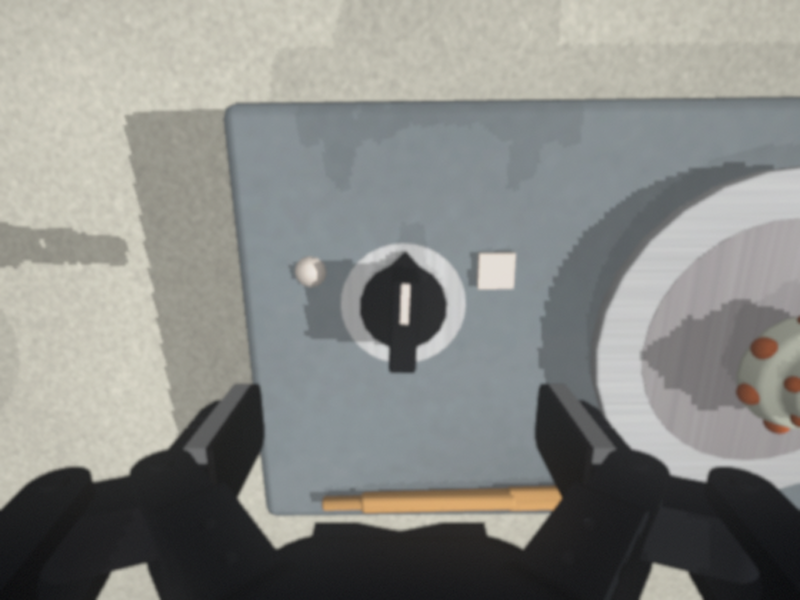

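The wrist view (800x600) shows:
- the disc centre at (403,305) and nose tip at (404,252)
- the square at (496,271) and dome at (309,271)
- the white line on the bar top from (405,284) to (404,325)

Next I'll compute positions and check them against the given sizes.

```bash
python3 - <<'E'
from h import *
c=dict(np.load("wc.npz")); P={}
for n,u,v,z in [("disc",403,305,.092),("nose",404,252,.09),("sq",496,271,.089),("dome",309,271,.089),("l0",405,284,.127),("l1",404,325,.127),("barend",402,371,.127),("ringL",341,303,.085),("ringR",466,303,.085),("ringT",403,242,.085),("ringB",403,364,.085),("e0",240,104,.085),("e1",799,99,.085)]:
    P[n]=unproj(c,u*.7,v*.7,z)[:2]; print(n,P[n].round(4))
n=np.linalg.norm; ang=lambda a,b:np.arctan2(*(P[b]-P[a])[::-1])
s,d=P["sq"],P["dome"]; m=(s+d)/2; w=s-d
perp=np.array([w[1],-w[0]])/n(w); ax=m+perp*56e-3*np.cos(1.2)
print("sq-dome",n(w),"exp",112e-3*np.sin(1.2),"yaw",-np.arctan2(w[0],w[1]),"axis from marks",ax)
print("ring c",(P["ringL"]+P["ringR"]+P["ringT"]+P["ringB"])/4, "nose-disc",n(P["nose"]-P["disc"]))
print("line yaw",ang("l0","l1"),"bar: l0->end",n(P["l0"]-P["barend"]),ang("l0","barend"),"edge yaw",-np.arctan2(*(P["e1"]-P["e0"])))
for k in("sq","dome"): print(k,n(P[k]-P["disc"]))
E
```

```text
disc [ 0.5663 -0.077 ]
nose [ 0.5369 -0.0718]
sq [ 0.5558 -0.0227]
dome [ 0.5392 -0.126 ]
l0 [ 0.5459 -0.0731]
l1 [ 0.5663 -0.0768]
barend [ 0.5905 -0.0817]
ringL [ 0.5614 -0.1126]
ringR [ 0.5729 -0.0411]
ringT [ 0.5321 -0.0716]
ringB [ 0.6049 -0.0831]
e0 [ 0.4486 -0.1432]
e1 [0.492  0.1403]
sq-dome 0.10459348165812678 exp 0.10438837762832935 yaw -0.15975695710668286 axis from marks [ 0.56756182 -0.07756455]
ring c [ 0.56783709 -0.07709374] nose-disc 0.029816022316113272
line yaw -0.1799724883219492 bar: l0->end 0.045377209936489526 -0.18978527939464823 edge yaw -0.15182456517218532
sq 0.05532715865920844
dome 0.05591088653641404
```

The geometry agrees: mark spacing is 104.6 mm against 104.4 expected, and the nose radius is 29.8 mm. The axis is at about (0.567,-0.077), wheel yaw is -0.157 and the bar yaw is -0.185. Now I'll grasp the bar.

```bash
cat >> h.py <<'E'
def st(l=""): print(l,round(arm.read_time(),2),"p",arm.read_tool_pos().round(4) if hasattr(arm.read_tool_pos(),'round') else np.round(arm.read_tool_pos(),4),"F",np.round(arm.read_ft_force(),1),"T",np.round(arm.read_wrist_torque(),2),"op",round(arm.read_opening(),3))
AX=np.array([.5672,-.0773])
E
python3 - <<'E'
from h import *
q=quat(-.185)
arm.move_gripper(.5)
arm.line_to([*AX,.20],.1,q); arm.line_to([*AX,.17],.06); arm.pause(.2); st("pre")
arm.move_gripper(0,30); arm.pause(.2); st("grip"); print(arm.read_finger_force())
E
```

```text
pre 5.83 p [ 0.5674 -0.0774  0.1704] F [ 0.7 -0.1  0.2] T [-0.02  0.    0.03] op 0.501
grip 6.39 p [ 0.5673 -0.0774  0.1701] F [0.  1.1 0.2] T [-0.06  0.06  0.03] op 0.16
34.00326669216156
```

```bash
python3 - <<'E'
from h import *
for z in (.1715,.175,.179,.1812):
    arm.line_to([*AX,z],.02); arm.pause(.1); st("up")
for p in (-.3,-.5):
    arm.line_to([*AX,.1812],.03,quat(p)); st("turn")
print(arm.read_joint_positions())
E
```

```text
up 6.74 p [ 0.5673 -0.0774  0.1714] F [ 1.2 -0.  -1.8] T [-0.13 -0.15 -0.05] op 0.161
up 7.17 p [ 0.5673 -0.0773  0.1752] F [ 0.7 -0.5 -1.5] T [-0.14 -0.27  0.  ] op 0.158
up 7.62 p [ 0.5673 -0.0774  0.1793] F [ 0.4 -0.8 -1.4] T [-0.13 -0.18 -0.03] op 0.157
up 7.97 p [ 0.5673 -0.0774  0.1814] F [ 0.6 -0.9 -0.8] T [-0.22 -0.24 -0.03] op 0.16
turn 8.24 p [ 0.5673 -0.0772  0.1814] F [ 1.5 -0.6 -0.7] T [-0.14 -0.24 -0.05] op 0.159
turn 8.59 p [ 0.5673 -0.0771  0.1813] F [ 0.8 -0.4 -0.4] T [-0.1  -0.24 -0.01] op 0.157
[-0.10811307  0.66201979  0.32699581  1.7959034  -0.29985008  0.7322177
  1.45390762]
```

```bash
python3 - <<'E'
from h import *
for p in (-.85,-1.17):
    arm.line_to([*AX,.1812],.03,quat(p)); arm.pause(.1); st("turn")
i=snapshot("wrist"); cv2.imwrite("pics/w2.png",cv2.resize(i[100:420],None,fx=1.4,fy=1.4))
print(arm.read_time())
E
```

```text
turn 9.19 p [ 0.5675 -0.077   0.1813] F [2.  0.1 0.1] T [ 0.11 -0.5  -0.01] op 0.158
turn 9.76 p [ 0.5676 -0.0769  0.1814] F [ 3.4  1.1 -0.5] T [ 0.32 -0.7   0.03] op 0.154
9.8083
```

View pics/w2.png

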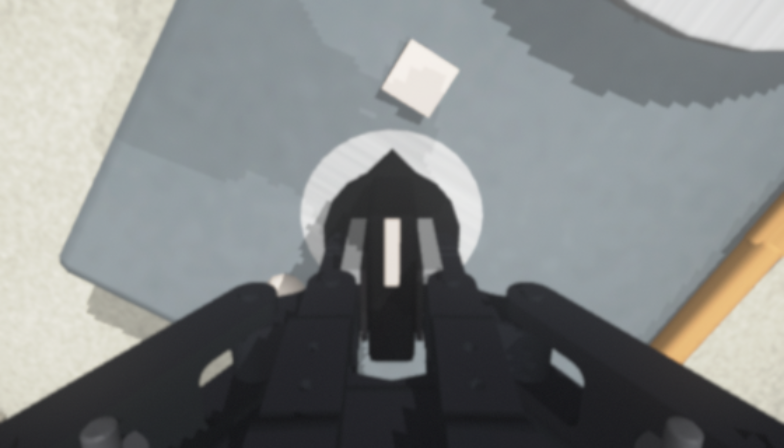

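The dial has turned. Its nose at (392,152) points just short of the square at (420,78). Next I'll lower gently onto the ring and feel for the contact force.

```bash
python3 - <<'E'
from h import *
a=AX+[.0004,.0001]
for z in (.1800,.1792,.1784,.1778,.1772,.1767):
    arm.line_to([*a,z],.01); arm.pause(.15); st("dn")
    if arm.read_ft_force()[2]>5.5: break
E
```

```text
dn 10.23 p [ 0.5677 -0.0769  0.1802] F [3.  2.6 1.8] T [ 0.49 -0.6   0.07] op 0.163
dn 10.63 p [ 0.5677 -0.0769  0.1792] F [3.2 4.1 2.1] T [ 0.72 -0.7   0.  ] op 0.156
dn 11.03 p [ 0.5677 -0.0769  0.1784] F [3.5 4.  2.6] T [ 0.86 -0.72  0.04] op 0.156
dn 11.43 p [ 0.5677 -0.0769  0.1779] F [3.  4.5 3.1] T [ 0.94 -0.66  0.01] op 0.16
dn 11.83 p [ 0.5677 -0.077   0.1775] F [3.  3.3 4. ] T [ 1.04 -0.56  0.08] op 0.159
dn 12.23 p [ 0.5677 -0.077   0.1771] F [2.6 3.9 5.6] T [ 1.04 -0.57  0.03] op 0.159
```

```bash
python3 - <<'E'
from h import *
a=AX+[.0004,.0001]; z=.1767
p=-1.17
while p>-1.56:
    p-=.02; arm.line_to([*a,z],.03,quat(p)); arm.pause(.08)
    f=np.mean([arm.read_ft_force()[2] for _ in range(3)]); x=arm.read_tool_pos()
    print(round(p,3),round(f,2),round(x[2],4),round(arm.read_wrist_torque()[2],2))
    if f>7.8: z+=.0004
    if f<4: print("drop?"); break
    if f<5: z-=.0003
st()
E
```

```text
-1.19 5.68 0.1771 0.03
-1.21 4.47 0.1771 -0.01
-1.23 5.96 0.1768 0.01
-1.25 4.72 0.1767 0.04
-1.27 1.65 0.1759 -0.05
drop?
 13.9 p [ 0.5678 -0.0769  0.1759] F [4.5 4.9 1.6] T [ 0.95 -0.87 -0.05] op 0.157
```

It dropped at psi ≈ -1.27, with the force falling from 4.7 to 1.65 N. I'll nudge towards the notch's centre and follow it down gently.

```bash
python3 - <<'E'
from h import *
a=AX+[.0004,.0001]
arm.line_to([*a,.1762],.03,quat(-1.29)); arm.pause(.1); st("c")
z=.1762
while z>.1685:
    z-=.0007; arm.line_to([*a,z],.012); arm.pause(.1)
    f=np.mean([arm.read_ft_force()[2] for _ in range(3)]); x=arm.read_tool_pos()
    print(round(z,4),round(x[2],4),round(f,2))
    if f>6.5: break
st()
E
```

```text
c 14.25 p [ 0.5678 -0.0769  0.176 ] F [3.5 3.9 1.8] T [ 0.91 -0.84  0.01] op 0.157
0.1755 0.1753 2.46
0.1748 0.1746 2.29
0.1741 0.1739 1.66
0.1734 0.1732 1.95
0.1727 0.1725 2.45
0.172 0.1718 2.2
0.1713 0.1711 1.49
0.1706 0.1704 3.11
0.1699 0.1698 1.39
0.1692 0.1692 2.98
0.1685 0.1687 4.11
 18.1 p [ 0.5678 -0.0769  0.1687] F [3.2 4.4 4.1] T [ 0.91 -0.73 -0.  ] op 0.158
```

```bash
python3 - <<'E'
from h import *
a=AX+[.0004,.0001]
for z in (.1679,.1673,.1667):
    arm.line_to([*a,z],.01); arm.pause(.15); st("seat")
    if arm.read_ft_force()[2]>7: break
arm.line_to([*a,.1698],.02); arm.pause(.2); st("relax")
arm.move_gripper(.4); arm.pause(.2); st("open")
arm.line_to([*a,.20],.06); arm.line_to([*a,.28],.15); arm.line_to([*a,.28],.15,quat(-.9)); arm.pause(.2)
c=wrist_cam(); i=snapshot("wrist"); np.savez("wc2.npz",**c); cv2.imwrite("pics/w3.png",cv2.resize(i,(800,600))); st("up")
E
```

```text
seat 18.5 p [ 0.5678 -0.077   0.1683] F [3.  4.2 4.9] T [ 1.04 -0.61  0.  ] op 0.162
seat 18.9 p [ 0.5678 -0.0769  0.1678] F [2.7 3.9 6.4] T [ 1.05 -0.59 -0.03] op 0.156
seat 19.3 p [ 0.5678 -0.077   0.1674] F [2.  3.7 8.1] T [ 1.06 -0.57 -0.05] op 0.157
relax 19.81 p [ 0.5678 -0.0769  0.1696] F [4.2 4.7 1.6] T [ 0.95 -0.84  0.03] op 0.16
open 20.34 p [ 0.5673 -0.0776  0.1697] F [ 0.3 -0.3 -0.9] T [ 0.   -0.01  0.01] op 0.402
up 22.47 p [ 0.5676 -0.0771  0.2798] F [ 0.5 -0.2 -0.3] T [ 0.04 -0.02 -0.06] op 0.401
```

View pics/w3.png

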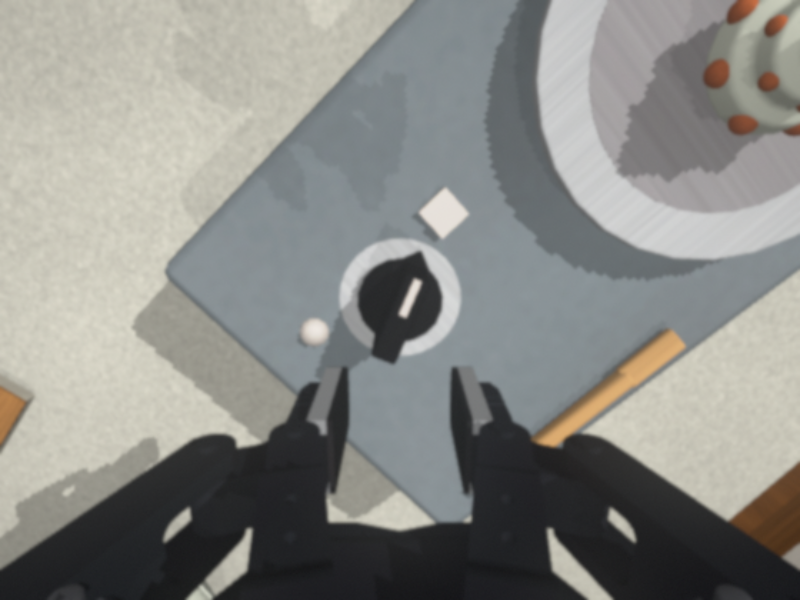

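The nose (420,255) points at the square (443,213), and the hand is clear. The seated height was 0.170 and pressing further only compressed the cap's spring, so the dial is fully home.

```bash
python3 -c "
from station import ticket; print(ticket.finish_job())"
```

```text
the job is handed in; nothing more can be done
None
```

The locking dial is set to the square mark: it dropped fully home in the notch, peak wrist push was about 8 N, the gripper let go and backed clear, and the job was handed in at about 22.5 s; no verdict came back.

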